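# Put the waiting specimens where each must be kept

### The job

Put the four waiting specimens where each has to be kept: first of all the purple-capped blood tube into the cold box, before you shift any other specimen, because it spoils in the warm; then, in any order, the blue-capped blood-culture bottle into the well of the warm block, the green-lidded biopsy pot into the steel spill tray and the yellow-lidded urine pot on the balance with its whole foot on the pan. Keep them upright, set each one down without dropping it, let go, and leave the two white-capped empties where they stand.

Things in the scene. Friction and masses are not known exactly. Their poses are not given: they have to be found in the camera images.
- tube: Blood tube with a PURPLE screw cap: a clear self-standing 28 mm tube with dark red contents, 95 mm tall; the cap is 30 mm across and takes the top 19 mm. About 50 g. Origin: centre of its underside, on the bench (z = 0) at the start; z axis up; round, so its yaw means nothing.
- bottle: Blood-culture bottle with a light BLUE cap: dark red, 36 mm across up to 74 mm, then a shoulder and a 22 mm neck; 118 mm tall. The cap is 27 mm across and takes the top 20 mm (grip it there). About 100 g. Origin: centre of its underside, on the bench (z = 0) at the start; z axis up; round, so its yaw means nothing.
- biopsy: Biopsy pot with a wide GREEN lid: 52 mm across, 62 mm tall, the lid 56 mm across and the top 15 mm. About 90 g. Origin: centre of its underside, on the bench (z = 0) at the start; z axis up; round, so its yaw means nothing.
- urine: Urine pot with a YELLOW lid: amber contents, 40 mm across at the foot, 44 mm under the lid, 70 mm tall, the lid 48 mm across and the top 16 mm. About 75 g. Origin: centre of its underside, on the bench (z = 0) at the start; z axis up; round, so its yaw means nothing.
- empty_tube: Bystander: empty clear tube with a WHITE cap, otherwise the shape and size of the blood tube (95 mm tall). To be left alone. Origin: centre of its underside, on the bench (z = 0) at the start; z axis up; round, so its yaw means nothing.
- empty_pot: Bystander: empty clear pot with a WHITE lid, otherwise the shape and size of the urine pot (70 mm tall). To be left alone. Origin: centre of its underside, on the bench (z = 0) at the start; z axis up; round, so its yaw means nothing.
- cold: Cold box: white foam block 116 x 116 mm, 60 mm high, with one square opening 60 x 60 mm in its middle; a bright blue ice pack forms the flat floor, 30 mm above the bench (30 mm below the rim). Fixed; place and yaw (up to 0.15 rad) vary. Origin: on the bench, right below the seat's centre; z up, -x to its front.
- warm: Warm block (dry bath): dark grey housing, light front panel with red digits, aluminium block with one square well 68 x 68 mm; well floor 50 mm, rim 85 mm above the bench. Reaches 85 mm from the origin to -x, 55 mm to +x, 65 mm to either side. Fixed; place and yaw (up to 0.15 rad) vary. Origin: on the bench, right below the seat's centre; z up, -x to its front.
- spill: Spill tray: shallow square stainless steel tray, 106 x 106 mm inside, 117 mm over its rim, with a pale pad on its floor; floor 4 mm and rim 24 mm above the bench. Fixed; place and yaw (up to 0.15 rad) vary. Origin: on the bench, right below the seat's centre; z up, -x to its front.
- balance: Balance: light grey body with a round steel weighing pan 86 mm across, flat top 46 mm above the bench. The body is 43 mm high and reaches 100 mm from the origin to -x, 60 mm to +x, 68 mm to either side. Fixed; place and yaw (up to 0.15 rad) vary. Origin: on the bench, right below the seat's centre; z up, -x to its front.
There are look-alikes about, which are no part of the job. Leave any pink or red look-alike of the urine alone. What is shaped like the biopsy but black or red is not meant.

How it is judged:
On the way:
1. the purple-capped blood tube stands in the cold box, released (x of tube in the frame of cold between -0.02 and 0.02 m and y of tube in the frame of cold between -0.02 and 0.02 m and z of tube in the frame of cold between 0.025 and 0.036 m and angle between tube's own z axis and vertical below 0.12 rad and contact force between the fingers and tube below 0.05 N and linear speed of tube below 0.02 m/s), for 0.2 s.
At the end, for the whole second after the job is handed in: Each specimen stands upright (within 7 degrees) on the floor of its own place (height within 5 mm), released and at rest; the urine pot's centre is within 24 mm of the pan's centre; the two white-capped empties are within 30 mm of where they stood (all of step 1 and x of bottle in the frame of warm between -0.02 and 0.02 m and y of bottle in the frame of warm between -0.02 and 0.02 m and z of bottle in the frame of warm between 0.045 and 0.056 m and angle between each of bottle, biopsy, urine's own z axis and vertical below 0.12 rad and contact force between the fingers and bottle below 0.05 N and linear speed of each of bottle, biopsy, urine below 0.02 m/s and x of biopsy in the frame of spill between -0.032 and 0.032 m and y of biopsy in the frame of spill between -0.032 and 0.032 m and z of biopsy in the frame of spill between -0.001 and 0.01 m and contact force between the fingers and biopsy below 0.05 N and horizontal distance between urine and balance below 0.024 m and z of urine in the frame of balance between 0.041 and 0.052 m and contact force between the fingers and urine below 0.05 N and distance of each of empty_tube, empty_pot from where it was at the start of the episode below 0.03 m); the robot touches nothing.
It fails at once if another specimen was shifted (over 30 mm) while the purple-capped blood tube was not yet in the cold box (not (x of tube in the frame of cold between -0.02 and 0.02 m and y of tube in the frame of cold between -0.02 and 0.02 m and z of tube in the frame of cold between 0.025 and 0.036 m and angle between tube's own z axis and vertical below 0.12 rad) and distance of any of bottle, biopsy, urine from where it was at the start of the episode above 0.03 m).
It fails at once if a specimen was tipped by more than 30 degrees (angle between any of tube, bottle, biopsy, urine's own z axis and vertical above 0.524 rad).
It fails at once if a specimen was dropped (faster than 0.7 m/s while not held, a fall of about 25 mm) ((contact force between the fingers and tube below 0.02 N and linear speed of tube above 0.7 m/s) or (contact force between the fingers and bottle below 0.02 N and linear speed of bottle above 0.7 m/s) or (contact force between the fingers and biopsy below 0.02 N and linear speed of biopsy above 0.7 m/s) or (contact force between the fingers and urine below 0.02 N and linear speed of urine above 0.7 m/s)).
It fails at once if a white-capped empty was knocked over or pushed more than 30 mm (distance of any of empty_tube, empty_pot from where it was at the start of the episode above 0.03 m or angle between any of empty_tube, empty_pot's own z axis and vertical above 0.524 rad).
It also fails if it takes over 122 s, if anything falls off the work surface, if the arm or the gripper's body presses on something with over 40 N, if the wrist force passes 120 N, or if a joint passes its speed limit or range.

### The arm

A 6-joint arm with a two-finger parallel gripper is mounted at the origin on the work surface. World frame = base frame: x ahead of the robot, y to its left, z up, the work surface at z = 0. Lengths are in m, angles in rad, forces in N, time in s.
With the tool pointing down it reaches from about 0.375 to 0.975 m from the base axis. Payload 3.8 kg.
Tool frame: the origin (TCP) lies midway between the tips of the shut fingers; the grasp point (between the pads) lies 19 mm behind it; x points along the fingers, y is the direction in which the jaws open and shut, and the axes are right-handed (so a half turn about x gives the same grasp; the last joint's range is limited). The gripper opens to 88 mm and grips with 3 to 60 N. Pads are 18 mm wide; open, the fingers measure 123 mm over their backs; the gripper's body (75 mm by 187 mm) begins 45 mm behind the grasp point.
Start: joints at [1.276, 0.264, 1.604, -0, 1.274, -0.037], TCP at [0.172, 0.653, 0.239] pointing down, gripper open.
Joint ranges: [-2.63, 2.63], [-0.94, 2.18], [0.31, 2.57], [-1.31, 4.45], [0, 2.66], [-2.55, 2.55]. Speed limits (rad/s): [2.57, 2.57, 3.14, 3.14, 3.14, 3.14].

### API

Orientations are given as a rotation vector (axis times angle).
In Python, from cell import manip, inverse_kinematics, cams, order gives the robot as it stands. Calls block until the motion is done:
- manip.move_pose(position, orientation): joint-space move of the TCP to a pose.
- manip.move_linear(position, rate=0.15, rot=None): straight line of the TCP; rot=None keeps the orientation; rate is the mean speed in m/s.
- manip.set_joints(angles): joint-space move.
- manip.set_gripper(opening, force=None): finger opening in m; force is the grip in N (None keeps the last); returns when the fingers have stopped.
- manip.dwell(seconds).
- inverse_kinematics(position, orientation): joint angles nearest the present ones, or None.
- manip.state(): the state.
- cams.capture(name): name is "scene" or "top" or "wrist"; returns a dict with "image" (400x640x3 uint8, blue, green, red), "z_map" (400x640 float32, m along the optical axis (not along the pixel's ray), 0 where there is no reading), "intrinsics" (3x3 intrinsics, pixels), "position" and "orientation" of the camera in the world; the wrist camera has in their place "T_tool_cam" (4x4, takes a point from camera to tool coordinates, whose origin is the TCP and whose axes are the tool frame's). Camera axes: x right, y down, z forward; pixel columns grow to the right and rows downward; lengths in m; the calibration is good to about 2 mm. A picture is of the moment at which its call begins: read the wrist's pose just before it.
A pose or a line that the arm cannot do raises manip.IKError and nothing moves.
- order.close_job(): hands the job in, once; it reports no verdict.
The state is a dict: "clock": time; "joint_pos": joint angles; "joint_velocities": joint speeds; "tau": joint torques, N m; "tool_pos": TCP position; "tcp_rot": TCP orientation; "contact_force": force on the tool from outside, world axes, zero at the start; "moment": the same for the moment, N m; "gripper_width": finger opening in m.
Only numpy, scipy, OpenCV 4.12 (cv2) and the standard library are available. Lean on these libraries where they do the work, as an engineer would, in place of code of your own. Each camera call takes 0.05 s, during which the arm holds its last target. There are 200 camera calls.

## Working session

There is one attempt and no reset: what is moved stays moved. The work goes in short steps, each a Python script; the robot and the scene stay as the last script left them, time stands still between calls to the robot, and variables do not carry over. Pictures are saved under pics/ and viewed, about 12 in all and at most 16, crops included, and the job is handed in when it is done.

```bash
ls; mkdir -p pics
python3 - <<'E'
from cell import manip,cams
import cv2,numpy as np
s=manip.state();print(s['clock'],s['tool_pos'],s['tcp_rot'])
for n in('top','scene'):
    c=cams.capture(n);np.savez(f'{n}.npz',**c);cv2.imwrite(f'pics/{n}0.png',c['image'])
    print(n,c['intrinsics'].tolist(),c['position'],c['orientation'],(c['z_map']>0).mean())
E
```

```text
pics
0.0 [0.17186883 0.65202041 0.23743338] [ 0.20067445  1.56166819 -0.20405606]
top [[397.45843515090917, 0.0, 323.09808213736545], [0.0, 397.45843515090917, 190.40833111776845], [0.0, 0.0, 1.0]] [ 2.97183996e-01 -8.48241722e-04  1.09745087e+00] [-2.09697663  2.15954378 -0.17217539] 0.99576953125
scene [[445.71233905702525, 0.0, 313.7084094981568], [0.0, 445.71233905702525, 201.26546377135764], [0.0, 0.0, 1.0]] [1.0790208  0.13590236 0.98522656] [-1.64854945 -2.17459199  0.60863126] 0.99595703125
```

View pics/top0.png

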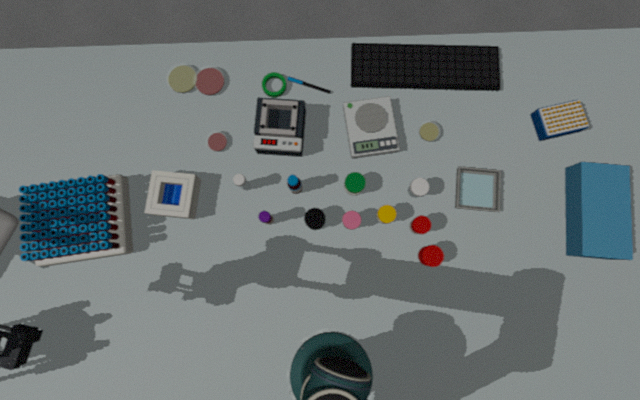

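View pics/scene0.png

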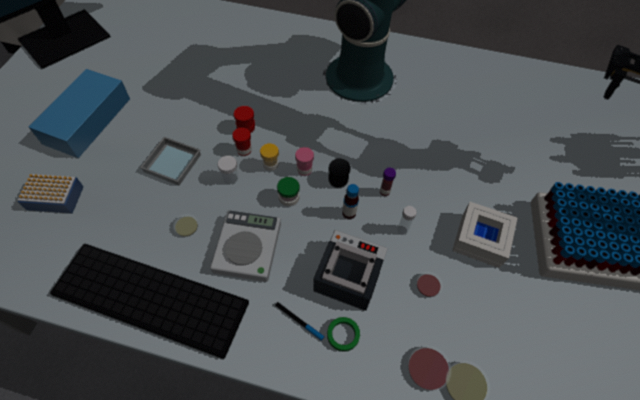

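```bash
cat > h.py <<'E'
import numpy as np,cv2
from scipy.spatial.transform import Rotation as Ro
def pts(c,R=None,t=None):
    if R is None: R=Ro.from_rotvec(c['orientation']).as_matrix();t=c['position']
    K=c['intrinsics'];v,u=np.mgrid[:400,:640];z=c['z_map']
    p=np.dstack([(u-K[0,2])*z/K[0,0],(v-K[1,2])*z/K[1,1],z]); p=p@R.T+t; p[z==0]=np.nan
    return p
def ray(c,u,v,h,R=None,t=None):
    if R is None: R=Ro.from_rotvec(c['orientation']).as_matrix();t=c['position']
    d=R@np.linalg.inv(c['intrinsics'])@[u,v,1]; return (t+d*(h-t[2])/d[2])[:2]
def blobs(c,P,lo,hi,zr,amin=15):
    hsv=cv2.cvtColor(c['image'],cv2.COLOR_BGR2HSV);m=cv2.inRange(hsv,lo,hi)
    m[~((P[...,2]>zr[0])&(P[...,2]<zr[1]))]=0
    n,l,st,ce=cv2.connectedComponentsWithStats(m)
    out=[]
    for i in range(1,n):
        if st[i,4]>=amin: out.append((st[i,4],ce[i],l==i))
    return sorted(out,key=lambda a:-a[0])
COL=dict(tube=((125,60,20),(160,255,255),.095),bottle=((95,80,60),(112,255,255),.118),biopsy=((50,80,30),(85,255,255),.062),urine=((20,120,80),(32,255,255),.070))
E
python3 - <<'E'
from h import *
for n in('top','scene'):
    c=dict(np.load(n+'.npz'));P=pts(c)
    print(n,'bench',np.nanmedian(P[300:310,200:260,2]) if n=='top' else '')
    for k,(lo,hi,h) in COL.items():
        for a,ce,m in blobs(c,P,lo,hi,(h-.012,h+.012))[:2]:
            (x,y),r=cv2.minEnclosingCircle(np.argwhere(m)[:,::-1].astype(np.float32))
            print(k,a,ce.round(1),'ray',ray(c,x,y,h).round(4),'top z',np.nanpercentile(P[...,2][m],90).round(4),'med',np.nanmedian(P[m],0).round(4))
    # white caps
    for h in(.095,.07):
        for a,ce,m in blobs(c,P,(0,0,120),(180,50,255),(h-.008,h+.008)):
            p=np.nanmedian(P[m],0)
            if .3<p[0]<.7 and a<400: print('white',h,a,ce.round(0),p.round(3))
    if n=='top':
        box=dict(cold=(138,163,205,225,.052,.07,.02,.045),warm=(245,88,315,165,.078,.1,.03,.065),spill=(448,160,510,218,.014,.035,-.1,-.05),balance=(335,90,410,162,.035,.055,-.1,-.05))
        for k,(a,b,d,e,l,hh,l2,h2) in box.items():
            z=P[b:e,a:d,2]
            q=P[b:e,a:d][(z>l)&(z<hh)][:,:2].astype(np.float32);print(k,len(q),[np.round(x,3) for x in cv2.minAreaRect(q)],'z',np.median(z[(z>l)&(z<hh)]).round(4))
            q=P[b:e,a:d][(z>l2)&(z<h2)][:,:2].astype(np.float32)
            if len(q)>10: print('  inner',len(q),[np.round(x,3) for x in cv2.minAreaRect(q)])
        g=cv2.cvtColor(c['image'],cv2.COLOR_BGR2GRAY)[90:162,335:410]
        hc=cv2.HoughCircles(cv2.medianBlur(g,3),cv2.HOUGH_GRADIENT,1,50,param1=80,param2=12,minRadius=13,maxRadius=21);print('pan',hc, [ray(c,x+335,y+90,.046) for x,y,r in hc[0]] if hc is not None else '')
E
```

```text
top bench 0.0009141301140875857
tube 111 [264.3 216.5] ray [0.407  0.1559] top z 0.0993 med [0.4061 0.1568 0.0959]
bottle 553 [ 64.  250.8] ray [0.3378 0.6457] top z 0.1154 med [0.3347 0.6484 0.1129]
bottle 518 [ 64.9 230.9] ray [0.382  0.6506] top z 0.1155 med [0.384  0.6489 0.1128]
biopsy 332 [354.8 182.1] ray [ 0.4949 -0.0787] top z 0.0658 med [ 0.4947 -0.0787  0.063 ]
urine 264 [386.5 213.6] ray [ 0.4079 -0.1568] top z 0.0733 med [ 0.4073 -0.1567  0.0711]
white 0.095 100 [239. 179.] [0.506 0.222 0.096]
white 0.095 21 [282. 132.] [0.631 0.107 0.088]
white 0.07 266 [420. 186.] [ 0.477 -0.247  0.071]
white 0.07 147 [166. 179.] [0.521 0.426 0.063]
white 0.07 105 [181. 208.] [0.437 0.378 0.063]
white 0.07 44 [157. 210.] [0.436 0.441 0.063]
white 0.07 43 [152. 203.] [0.455 0.46  0.063]
white 0.07 41 [189. 180.] [0.514 0.361 0.063]
white 0.07 25 [185. 193.] [0.482 0.37  0.063]
cold 1475 [array([0.48 , 0.412]), array([0.119, 0.117]), np.float64(82.491)] z 0.0613
  inner 589 [array([0.48 , 0.412]), array([0.119, 0.116]), np.float64(82.435)]
warm 1023 [array([0.677, 0.118]), array([0.129, 
[... 287 characters left out ...]
0.0412
pan [[[36.5 27.5 15.9]]] [array([ 0.67861838, -0.13386278])]
scene bench 
tube 123 [389.1 173.2] ray [0.4123 0.1572] top z 0.097 med [0.4114 0.1575 0.0944]
bottle 422 [564.9 207.9] ray [0.4279 0.5596] top z 0.1145 med [0.3975 0.5645 0.1125]
bottle 261 [620.8 195.8] ray [0.3521 0.6825] top z 0.1148 med [0.3372 0.698  0.1126]
biopsy 345 [287.9 186.4] ray [ 0.4962 -0.0781] top z 0.064 med [ 0.4966 -0.0776  0.0616]
urine 218 [269.1 150.7] ray [ 0.41   -0.1555] top z 0.0722 med [ 0.4085 -0.1557  0.0696]
white 0.095 92 [410. 210.] [0.504 0.223 0.095]
white 0.07 194 [227. 163.] [ 0.476 -0.247  0.07 ]
white 0.07 109 [347. 238.] [0.596 0.099 0.067]
white 0.07 76 [382. 252.] [0.612 0.181 0.067]
```

```bash
cat >> h.py <<'E'
from cell import manip,cams,inverse_kinematics,order
def down(a):
    x=np.array([0,0,-1.]);y=np.array([np.cos(a),np.sin(a),0])
    return Ro.from_matrix(np.c_[x,y,np.cross(x,y)]).as_rotvec()
def go(x,y,z,a): manip.move_pose([x,y,z],down(a))
def wrist(name=None):
    s=manip.state();T=np.eye(4);T[:3,:3]=Ro.from_rotvec(s['tcp_rot']).as_matrix();T[:3,3]=s['tool_pos']
    c=cams.capture('wrist');T=T@c['T_tool_cam'];c['R']=T[:3,:3];c['t']=T[:3,3]
    if name: cv2.imwrite(f'pics/{name}.png',c['image'])
    return c,pts(c,c['R'],c['t'])
def find(k,c,P,h=None,near=None):
    lo,hi,hh=COL[k];h=h or hh;res=[]
    for a,ce,m in blobs(c,P,lo,hi,(h-.006,h+.006),60)[:4]:
        (x,y),r=cv2.minEnclosingCircle(np.argwhere(m)[:,::-1].astype(np.float32))
        res.append((k,int(a),ce.round(),ray(c,x,y,h,c['R'],c['t']).round(4),np.nanmedian(P[m],0).round(4)))
    return res
def st():
    s=manip.state();return round(s['clock'],2),np.round(s['tool_pos'],4),round(s['gripper_width'],4),np.round(s['contact_force'],1)
E
python3 - <<'E'
from h import *
print(Ro.from_rotvec(manip.state()['tcp_rot']).as_matrix().round(2))
for a in (0,np.pi/2,-np.pi/2,np.pi): 
    for p in ([.409,.157,.066],[.48,.412,.2],[.409,-.156,.045],[.475,-.419,.04],[.679,-.132,.09]):
        print(round(a,1),p,np.round(inverse_kinematics(p,down(a)),2) if inverse_kinematics(p,down(a)) is not None else None)
go(.43,.13,.27,-np.pi/2+.35)
c,P=wrist('w1');print(st(),c['t'],c['R'][:,2])
for k in COL: print(find(k,c,P))
E
```

```text
[[-0.    0.25  0.97]
 [-0.    0.97 -0.25]
 [-1.   -0.   -0.  ]]
0 [0.409, 0.157, 0.066] [ 0.31 -0.    2.25 -0.    0.89  0.31]
0 [0.48, 0.412, 0.2] [ 0.67  0.21  1.74 -0.    1.19  0.67]
0 [0.409, -0.156, 0.045] [-0.42  0.03  2.27 -0.    0.84 -0.42]
0 [0.475, -0.419, 0.04] [-0.76  0.37  1.86 -0.    0.91 -0.76]
0 [0.679, -0.132, 0.09] [-0.23  0.41  1.69 -0.    1.03 -0.23]
1.6 [0.409, 0.157, 0.066] [ 0.31 -0.    2.25 -0.    0.89 -1.26]
1.6 [0.48, 0.412, 0.2] [ 0.67  0.21  1.74 -0.    1.19 -0.9 ]
1.6 [0.409, -0.156, 0.045] [-0.42  0.03  2.27  0.    0.84 -1.99]
1.6 [0.475, -0.419, 0.04] [-0.76  0.37  1.86  0.    0.91 -2.33]
1.6 [0.679, -0.132, 0.09] [-0.23  0.41  1.69  0.    1.03 -1.8 ]
-1.6 [0.409, 0.157, 0.066] [ 0.31 -0.    2.25 -0.    0.89  1.88]
-1.6 [0.48, 0.412, 0.2] [ 0.67  0.21  1.74 -0.    1.19  2.24]
-1.6 [0.409, -0.156, 0.045] [-0.42  0.03  2.27 -0.    0.84  1.15]
-1.6 [0.475, -0.419, 0.04] [-0.76  0.37  1.86 -0.    0.91  0.81]
-1.6 [0.679, -0.132, 0.09] [-0.23  0.41  1.69 -0.    1.03  1.34]
3.1 [0.409, 0.157, 0.066] None
3.1 [0.48, 0.412, 0.2] [ 0.67  0.21  1.74 -0.    1.19 -2.47]
3.1 [0.409, -0.156, 0.045] None
3.1 [0.475, -0.419, 0.04] [-0.76  0.37  1.86 -0.    0.91  2.38]
3.1 [0.679, -0.132, 0.09] None
(2.24, array([0.4301, 0.1306, 0.27  ]), 0.0877, array([0.1, 0.3, 0.7])) [0.50749572 0.15873385 0.41590696] [-0.2996364  -0.10916465 -0.94778748]
[('tube', 676, array([291., 191.]), array([0.4082, 0.1575]), array([0.408 , 0.1574, 0.0949]))]
[('bottle', 739, array([399., 139.]), array([0.4947, 0.0826]), array([0.4947, 0.0826, 0.1178]))]
[('biopsy', 2004, array([519., 182.]), array([ 0.4947, -0.0762]), array([ 0.4944, -0.0771,  0.0619]))]
[('urine', 1151, array([542., 271.]), array([ 0.4087, -0.1534]), array([ 0.4087, -0.1537,  0.0699]))]
```

View pics/w1.png

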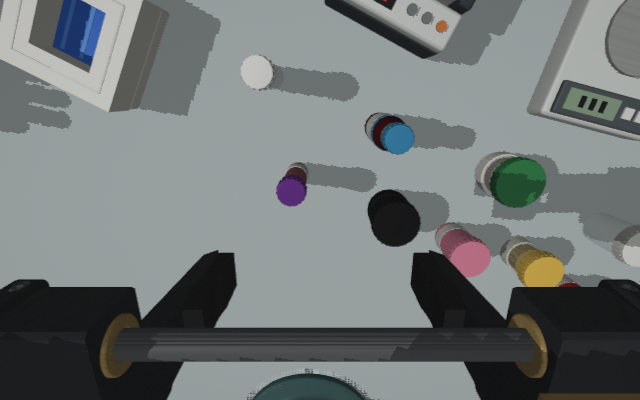

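```bash
cat >> h.py <<'E'
def pick(x,y,gz,a,op,F,lift=.26,hov=.2):
    manip.set_gripper(op)
    go(x,y,hov,a); manip.move_linear([x,y,gz-.019],rate=.12)
    manip.set_gripper(0,F); print('grip',st())
    manip.move_linear([x,y,lift],rate=.15); print('lift',st())
def place(x,y,gz,a,op,hov=.26):
    go(x,y,hov,a); z=gz-.019
    manip.move_linear([x,y,z+.02],rate=.15); manip.move_linear([x,y,z+.0015],rate=.03); print('down',st())
    manip.set_gripper(op); manip.dwell(.2); manip.move_linear([x,y,hov],rate=.15); print('free',st())
E
python3 - <<'E'
from h import *
a=-np.pi/2+.3
pick(.408,.1575,.085,a,.055,12)
place(.48,.412,.115,a,.05)
go(.44,.40,.30,a)
c,P=wrist('w2');print(find('tube',c,P,.125),find('tube',c,P,.115))
E
```

```text
grip (5.08, array([0.4083, 0.1576, 0.0663]), 0.0295, array([-1.3, -0.2,  1.8]))
lift (6.52, array([0.4073, 0.1573, 0.2588]), 0.0295, array([-0.3,  0.1, -0.4]))
down (9.43, array([0.48  , 0.412 , 0.0974]), 0.0291, array([-0.3,  0.7,  0.3]))
free (11.35, array([0.4794, 0.4115, 0.2585]), 0.0501, array([-0.3, -0.2,  0. ]))
[('tube', 763, array([324., 139.]), array([0.4792, 0.412 ]), array([0.479 , 0.4118, 0.1248]))] []
```

View pics/w2.png

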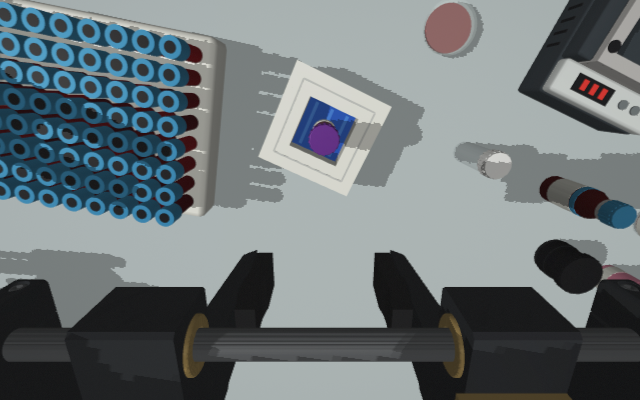

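Run:
```python
from h import *
a=-np.pi/2+.2
pick(.4947,.0826,.108,a,.05,15,lift=.28,hov=.25)
assert manip.state()['gripper_width']>.02
place(.673,.118,.158,a,.05,hov=.30)
go(.60,.08,.38,a)
c,P=wrist('w3');print(find('bottle',c,P,.168))
pick(.4947,-.077,.054,-np.pi/2,.08,12)
assert manip.state()['gripper_width']>.05
place(.474,-.419,.058,-np.pi/2,.08)
go(.42,-.36,.30,-np.pi/2)
c,P=wrist('w4');print(find('biopsy',c,P,.066)); print(find('urine',c,P))
```

```text
grip (15.17, array([0.4951, 0.0826, 0.0894]), 0.0264, array([-0.2, -0.2,  1.9]))
lift (16.59, array([0.494 , 0.0825, 0.2787]), 0.0259, array([ 0.6,  0.7, -1.3]))
down (19.21, array([0.673 , 0.118 , 0.1404]), 0.0261, array([ 0.3, -0. , -1. ]))
free (21.16, array([0.6723, 0.1179, 0.2983]), 0.0501, array([ 0.6,  0.2, -0.6]))
[('bottle', 563, array([302.,  98.]), array([0.6728, 0.1165]), array([0.6726, 0.1168, 0.1678]))]
grip (25.38, array([ 0.495 , -0.0772,  0.0354]), 0.0552, array([-0.6, -1.4,  2.9]))
lift (27.03, array([ 0.494 , -0.0769,  0.2588]), 0.055, array([ 0.3, -0.5, -0.5]))
down (30.58, array([ 0.474 , -0.419 ,  0.0404]), 0.055, array([ 0.1,  0.7, -0.8]))
free (32.94, array([ 0.4735, -0.4185,  0.2586]), 0.08, array([0.3, 0.1, 0.1]))
[('biopsy', 1969, array([376., 121.]), array([ 0.4743, -0.4175]), array([ 0.4731, -0.4192,  0.0659]))]
[('urine', 1324, array([153., 179.]), array([ 0.408 , -0.1608]), array([ 0.4076, -0.1603,  0.0698]))]
```

View pics/w3.png

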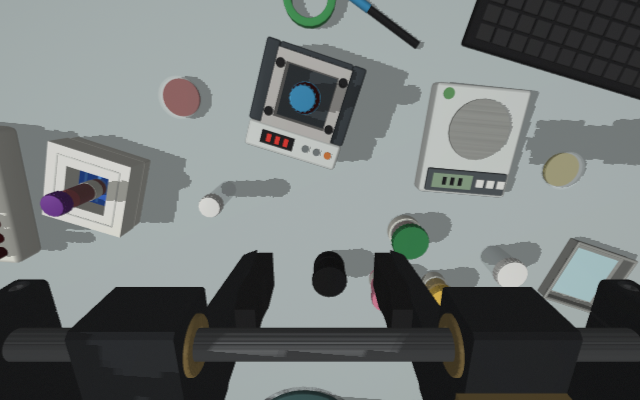

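View pics/w4.png

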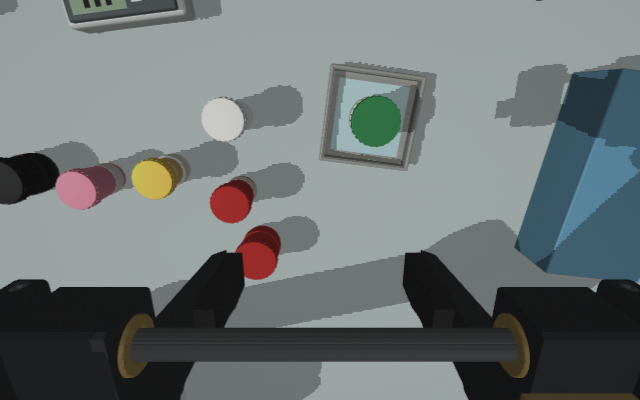

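The bottle stands in the well (302,98) and the biopsy pot stands near the tray's middle (376,121). The urine pot is next, gripped along x because the pink pot (85,188) and the red pot (232,200) stand on either side of it.

Run:
```python
from h import *
pick(.408,-.157,.062,0,.072,12)
assert manip.state()['gripper_width']>.04
place(.6785,-.132,.108,0,.07,hov=.28)
go(.60,-.13,.38,-np.pi/2)
c,P=wrist('w5');np.savez('w5.npz',**c);print(find('urine',c,P,.116))
g=cv2.medianBlur(cv2.cvtColor(c['image'],cv2.COLOR_BGR2GRAY),3)
go(.40,.45,.35,-np.pi/2)
c=cams.capture('top');cv2.imwrite('pics/top1.png',c['image']);print(st())
```

```text
grip (36.87, array([ 0.4082, -0.1571,  0.0433]), 0.0475, array([-0.6, -0.3,  3. ]))
lift (38.47, array([ 0.4074, -0.1567,  0.2589]), 0.0476, array([0.1, 0.1, 0.3]))
down (41.58, array([ 0.6785, -0.132 ,  0.0904]), 0.0475, array([-0.1, -0.6,  0. ]))
free (43.72, array([ 0.6778, -0.1318,  0.2784]), 0.0695, array([-0.3, -0.9,  0.6]))
[('urine', 1325, array([326.,  98.]), array([ 0.6771, -0.1328]), array([ 0.677 , -0.1334,  0.1158]))]
(47.4, array([0.4008, 0.4493, 0.3501]), 0.0697, array([ 0.1,  0.1, -0.5]))
```

View pics/w5.png

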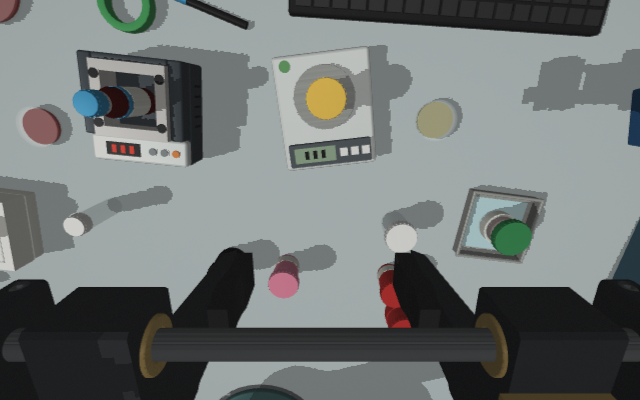

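View pics/top1.png

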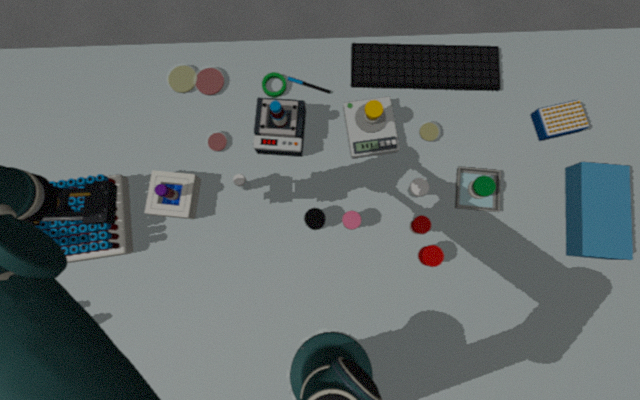

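The urine pot stands in the middle of the pan (326,98), the other three specimens stand in their places, and the white-capped empties have not moved. The arm is clear, so I'm handing in.

Run:
```python
from h import *
print(order.close_job(),st())
```

```text
the job is handed in; nothing more can be done
the job is handed in; nothing more can be done
```

All four specimens are in their places and the job is handed in; the arm's last clock reading before that was 47.4 s. The hand-in gives no verdict, so what follows rests on my own checks.

The purple-capped tube went into the cold box first. The bottle then went into the warm block's well, the biopsy pot into the spill tray and the urine pot onto the balance pan.

- **Position:** wrist-camera checks after each release put every specimen within about 2 mm of its seat's estimated centre. The cap heights match each one standing upright on its floor: 0.125, 0.168, 0.066 and 0.116 m.
- **Empties:** in the last top picture both white-capped empties and the look-alikes stand at their original pixels. I judged that by eye and did not measure it.
- **Disagreements:** views of the same specimen differed by up to about 7 mm before grasping, for example in the urine pot's y. The grasps still closed on the expected cap widths.

No check failed.

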